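Free a varnished frame on its drying track and bring it to rest over the drip tray

TASK

The freshly varnished picture frame hangs tilted on the drying track, held by a locking plunger on its trolley. Take the plunger's black knob from above, pull it fully up so that the frame swings free, and use the knob to move the trolley until the frame hangs centred over the steel drip tray, level and with its swing killed: keep it so for at least four seconds. Then let go of the knob, leaving the plunger up and the frame still over the tray; the varnish is wet, so never touch the frame or let it swing wildly, and do not tip over the varnish bottle.

Things in the scene. Friction and masses are not known exactly. Their poses are not given: they have to be found in the camera images.
- knob (a point): Centre of the plunger's round black knob: 28 mm diameter, 34 mm high (17 mm above and below this point), axis vertical, on a bracket of the trolley. Plunger down: 299 mm above the table, bracket top 24 mm below this point. Grip it from above and lift; the same grip then drags the trolley along the rail. Its y axis is the rail direction.
- plunger (a joint): Height of the plunger in m: 0 = down, its pin stands behind the brass tongue on the frame's top edge and holds the frame tilted; 0.028 = fully up (stop). The pin frees the tongue between 0.010 and 0.020. It stays where it is left; lifting takes about 3 N.
- trolley (a joint): Position of the trolley in m along the track's y axis from the middle of the rail, end stops at -0.29 and 0.29. It slides only along the rail: friction 1.5 N plus 2 N per m/s, so it stays where it is let go. Trolley, plunger and frame together weigh about 1.05 kg.
- frame (a joint): Frame's swing angle in rad about the trolley's spindle (track's +x): 0 = level, positive = its +y end up; stops +-0.65 (beyond 0.55 is too wild). Held at about 0.41 at first. Free period about 1.42 s (hidden masses: +-10 %): angle'' = -(g*angle + a)/0.50, a = trolley acceleration along track +y. Left alone, the swing loses only a quarter in 20 s.
- frame_pivot (a point): Front of the spindle on which the frame hangs, mid-width, 185 mm above the table, straight below the knob (8 mm farther in track x). The frame is an open rectangle of pale wood in a vertical plane, 300 mm wide (along the rail), 160 mm high, 16 mm thick, from 50 mm above to 110 mm below the pivot, 0.56 kg; a brass strip lies on its lower bar.
- track: Bench drying track: a round steel rail, 18 mm thick and 860 mm long, 225 mm above the table on two wooden posts at its ends. Origin on the table under the middle of the rail; y axis along the rail, x axis away from the robot. The frame hangs 43 mm in front of the rail (track's +x).
- tray: Shallow open drip tray of bare steel, 340 mm (its y, along the rail) by 120 mm by 14 mm high, fixed on the table under the path of the frame, left or right of the middle; origin at the centre of its underside. The frame's pivot must stop over the tray's centre (tray's y = 0).
- varnish: Round amber glass varnish bottle with a white cap, 60 mm diameter, 130 mm high, standing loose on the table beyond the track; origin at the centre of its underside, z axis up.
Things that resemble listed ones, but are neither listed nor needed, are in the scene too. What is meant by the varnish is not red, and is the larger of those in its own colour.

How it is judged (in metres and radians):
On the way, in this order (a step that is already met when the one before it is completed fails the run):
1. the plunger is pulled fully up and the frame swings free (value of joint plunger above 0.022 m and value of joint frame below 0.1 rad), for 0.1 s.
2. the frame hangs level and still, centred over the drip tray, for four seconds (all of step 1 and y of frame_pivot in the frame of tray between -0.02 and 0.02 m and value of joint frame above -0.1 rad), for 4 s.
At the end, for the whole second after the job is handed in: The knob is let go with the plunger up (over 22 mm), the trolley is at rest with the frame's pivot within 20 mm of the tray's centre along the rail, the frame stays within 0.1 rad of level, and the varnish bottle is upright (all of step 2 and velocity of joint trolley between -0.02 and 0.02 m/s and angle between varnish's own z axis and vertical below 0.3 rad); the robot touches nothing.
It fails at once if the wet frame is touched by the robot (contact force between any of the arm, the fingers and frame above 0.3 N).
It fails at once if the frame swings wildly (beyond 0.55 rad) (value of joint frame above 0.55 rad or value of joint frame below -0.55 rad).
It fails at once if the varnish bottle is tipped over (angle between varnish's own z axis and vertical above 0.6 rad).
It also fails if it takes over 45 s, if anything falls off the work surface, if the arm or the gripper's body presses on something with over 40 N, if the wrist force passes 120 N, or if a joint passes its speed limit or range.

ROBOT

A 6-joint arm with a two-finger parallel gripper is mounted at the origin on the work surface. World frame = base frame: x ahead of the robot, y to its left, z up, the work surface at z = 0. Lengths are in m, angles in degrees, forces in N, time in s.
With the tool pointing down it reaches from about 0.35 to 0.775 m from the base axis. Payload 7.3 kg.
Tool frame: the origin (TCP) lies on the mounting face of the last link; the fingertips stand 178 mm ahead of it and the grasp point (between the pads) lies 159 mm ahead of it; z points along the fingers, y is the line along which they close (so a half turn about z gives the same grasp; the last joint's range is limited). The gripper opens to 92 mm and grips with 3 to 60 N. Pads are 19 mm wide; open, the fingers measure 130 mm over their backs; the gripper's body (75 mm by 190 mm) begins 47 mm behind the grasp point.
Start: joints at [-83.537, 19.595, 87.324, -0, 73.075, -8.365], TCP at [0.134, -0.508, 0.405] pointing down, gripper open.
Joint ranges: [-145.02, 145.02], [-44.19, 115.74], [2.07, 154.8], [-57.11, 237.11], [16.16, 152.29], [-177.93, 177.93]. Speed limits (degrees/s): [147.25, 147.25, 180, 180, 180, 180].

INTERFACE

Orientations are given as a 3x3 rotation matrix whose columns are the frame's x, y, z axes.
In Python, from bench import r gives the robot as it stands.
- The arm moves only by the shell command python3 -m inch 'ROWS' [OPENING]. ROWS is text: rows parted by semicolons, each of 6 numbers parted by spaces: the shift along the tool's x, y, z in m, then the turn, a rotation vector about the tool's x, y, z in rad. A call has exactly 10 rows; each row is the pose to reach, as a shift and turn from the pose commanded when the call began, along the tool's axes at that moment; what a row does not reach only later rows make up. A row lasts 1/8 s, in which the tool goes at most 62.5 mm and 10.7 degrees, less where a joint would pass 70% of its speed; a pose out of reach is approached as far as the arm can. A call with a gripper value outside its range is refused whole. OPENING is the finger opening in m, from 0 to 0.0918, set as the call begins (- or left out, the last holds). The fingers move at their own pace and stop on an object; the grip force is fixed at half the most. Time passes only in rows, so rows that repeat a pose let the fingers close, or fill a call up. It gives the time, the measured TCP pose, the force, the opening and the grip force at its end, in the units of the state.
- r.read_state(): the state, without advancing time (a new reading comes with each control period).
- r.grab_frame(name): name is "scene" or "top"; returns a dict with "image" (384x512x3 uint8, red, green, blue), "range_z" (384x512 float32, m along the optical axis (not along the pixel's ray), 0 where there is no reading), "fx", "fy", "cx", "cy" (pixels), "k1" (the pictures are not rectified: a ray, as slopes to the right and down, at radius r is drawn at 1 + k1 r^2 times it, then the intrinsics apply), "R" (3x3) and "t" (3): a world point X has camera coordinates R X + t. Camera axes: x right, y down, z forward; pixel columns grow to the right and rows downward; lengths in m; the calibration is good to about 2 mm. A picture is of the moment at which its call begins.
- r.job_done(): hands the job in; it is judged then, once.
The state is a dict: "time": time; "joint_pos": joint angles; "joint_velocities": joint speeds; "tau": joint torques, N m; "eef_pos": TCP position; "orientation": TCP orientation; "force": force on the tool from outside, world axes, zero at the start; "torque": the same for the moment, N m; "finger_gap": finger opening in m; "grasp_force": force on a finger pad.
Only numpy, scipy, OpenCV 4.12 (cv2) and the standard library are available. Lean on these libraries where they do the work, as an engineer would, in place of code of your own. Each camera call takes 0.05 s, during which the arm holds its last target. There are 200 camera calls.

## Working session

There is one attempt and no reset: what is moved stays moved. The work goes in short steps, Python scripts to look and compute and a shell command to move; the robot and the scene stay as the last step left them, time stands still between calls to the robot, and variables do not carry over. Pictures are saved under pics/ and viewed, at most 10 in all, crops included, and the job is handed in when it is done.

```bash
ls; mkdir -p pics; cat > h.py <<'E'
import numpy as np, cv2
from bench import r
def grab(n):
    f=r.grab_frame(n); f["R"]=np.array(f["R"]); f["t"]=np.array(f["t"]); return f
def ray(f,u,v):
    K=np.array([[f["fx"],0,f["cx"]],[0,f["fy"],f["cy"]],[0,0,1]],float)
    p=cv2.undistortPoints(np.array([[[u,v]]],float),K,np.array([f["k1"],0,0,0,0],float),).ravel()
    return np.array([p[0],p[1],1])
def onplane(f,u,v,z):
    o=-f["R"].T@f["t"]; d=f["R"].T@ray(f,u,v); return o+d*(z-o[2])/d[2]
def depthpt(f,u,v):
    z=f["range_z"][int(round(v)),int(round(u))]; return f["R"].T@(ray(f,u,v)*z-f["t"])
E
python3 - <<'E'
from h import *
for n in("scene","top"):
    f=grab(n); cv2.imwrite(f"pics/{n}0.png",cv2.resize(f["image"][:,:,::-1],(800,600)))
    np.save(f"{n}0.npy",f,allow_pickle=True); print(n,-f["R"].T@f["t"],f["R"],f["fx"],f["k1"])
s=r.read_state();print(s["time"],s["eef_pos"],s["orientation"],s["force"],s["finger_gap"])
E
```

```text
pics
scene [1.26234045 0.46230454 0.72516721] [[-0.56891247  0.82226277  0.01491754]
 [ 0.48563213  0.35053056 -0.8008057 ]
 [-0.66370177 -0.44834391 -0.59873842]] 380.416453113975 -0.08341160858609124
top [0.58756155 0.03783823 1.08335351] [[ 0.00893482 -0.99995942 -0.00115632]
 [-0.99846106 -0.00885813 -0.05474525]
 [ 0.05473279  0.00164368 -0.99849968]] 427.13918581702893 -0.16421446035497983
0.1 [ 0.13437484 -0.50738882  0.40409846] [[ 9.66701776e-01  2.55905554e-01 -1.55819754e-04]
 [ 2.55905521e-01 -9.66700813e-01  1.37947666e-03]
 [ 2.02384655e-04 -1.37341767e-03 -9.99999036e-01]] [0.29975333 0.54371646 0.17895088] 0.09171380895611286
```

View pics/scene0.png

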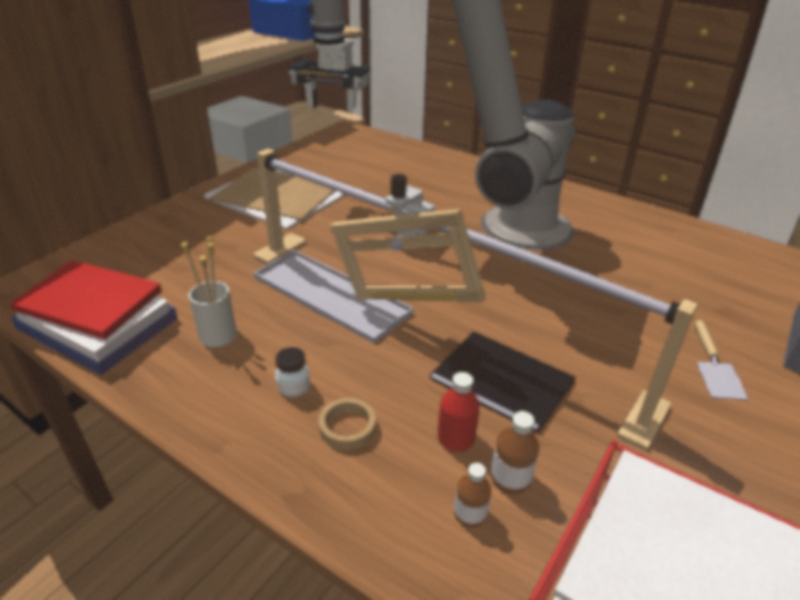

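View pics/top0.png

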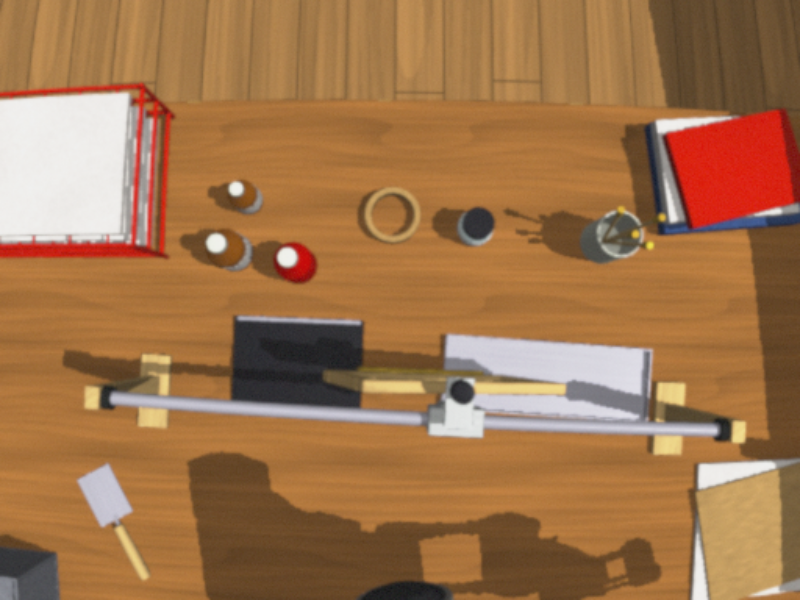

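The scene view shows the trolley with its black knob at (399,186) and the pale frame tilted below it. The steel tray is at (333,293), and a black pad at (503,380) is a decoy. The large amber bottle is at (516,452).
In the top view the knob is at (462,391), the tray at (548,378), the black pad at (297,362), and the large amber bottle's cap at (216,244).
Things that could be taken for the knob (top view): the jar lid (476,226) and the rail-end clamps (108,397) and (727,430). I choose (462,391), because it sits on the trolley bracket.

```bash
cat > m.py <<'E'
from h import *
T=np.load("top0.npy",allow_pickle=True).item(); S=np.load("scene0.npy",allow_pickle=True).item()
def blob(f,box,fn):
    h=cv2.cvtColor(f["image"],cv2.COLOR_RGB2HSV).astype(int); m=np.zeros(h.shape[:2],np.uint8)
    x0,x1,y0,y1=box; m[y0:y1,x0:x1]=fn(h[y0:y1,x0:x1])*255
    n,l,st,c=cv2.connectedComponentsWithStats(m); i=1+np.argmax(st[1:,4]); return (l==i).astype(np.uint8),c[i],st[i]
dark=lambda h:h[...,2]<60
m,c,s=blob(T,(280,312,238,262),dark); print("knob top",c,s,onplane(T,*c,.316),depthpt(T,*c))
m,c,s=blob(S,(240,270,105,132),dark); print("knob scene",c,s)
# ray intersection of two views (scene centroid = mid knob)
o=-S["R"].T@S["t"]; print("scene at z=.299",onplane(S,*c,.299))
grey=lambda h:(h[...,1]<50)&(h[...,2]>110)
m,c,s=blob(T,(280,422,208,272),grey)
cn=max(cv2.findContours(m,0,2)[0],key=cv2.contourArea); q=cv2.minAreaRect(cn); print("tray top px",c,s,q)
m,c,s=blob(S,(155,270,155,220),grey); 
cn=max(cv2.findContours(m,0,2)[0],key=cv2.contourArea); 
ap=cv2.approxPolyDP(cv2.convexHull(cn),4,True)[:,0]; print("tray scene",[(p.tolist(),onplane(S,*p,.014).round(3)) for p in ap])
for p in [(445,334),(652,350),(648,420),(442,405)]: print("tray top corner",onplane(T,p[0]*.64,p[1]*.64,.014))
for p in [(112,398),(722,430)]: print("rail",onplane(T,p[0]*.64,p[1]*.64,.234), depthpt(T,p[0]*.64,p[1]*.64))
for p in [(216,244)]: print("varn cap",onplane(T,p[0]*.64,p[1]*.64,.13),depthpt(T,p[0]*.64,p[1]*.64))
a=S["image"][90:200,190:330,::-1]; b=T["image"][200:290,240:380,::-1]
cv2.imwrite("pics/crop.png",np.vstack([cv2.resize(a,(700,330)),cv2.resize(b,(700,270))]))
E
python3 m.py
```

```text
knob top [294.0619469  250.03539823] [289 244  12  13 113] [ 0.52109442 -0.03528545  0.316     ] [ 0.52091953 -0.03547785  0.31398095]
knob scene [254.90789474 119.28947368] [252 114   7  12  76]
scene at z=.299 [ 0.52917424 -0.03406661  0.299     ]
tray top px [351.32887002 244.27824951] [ 280  214  142   58 6124] ((350.49993896484375, 242.5), (140.99996948242188, 56.99999237060547), -0.0)
tray scene [([163, 174], array([ 0.562, -0.379,  0.014])), ([189, 160], array([ 0.446, -0.369,  0.014])), ([263, 199], array([ 0.481, -0.032,  0.014])), ([236, 217], array([ 0.597, -0.048,  0.014]))]
tray top corner [ 0.58546502 -0.04020071  0.014     ]
tray top corner [ 0.56072463 -0.38193356  0.014     ]
tray top corner [ 0.44594879 -0.37580762  0.014     ]
tray top corner [ 0.47187937 -0.03626018  0.014     ]
rail [0.49648367 0.40984064 0.234     ] [0.49656841 0.40949455 0.23479019]
rail [ 0.4595264  -0.39552238  0.234     ] [ 0.46051447 -0.39217806  0.24055461]
varn cap [0.71293078 0.30154264 0.13      ] [0.71290847 0.30149569 0.13016971]
```

View pics/crop.png

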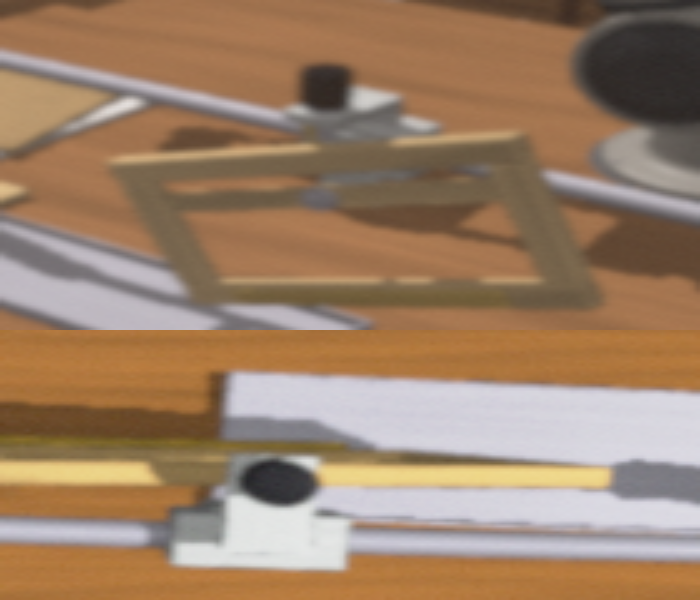

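The crops show the round knob on the white trolley bracket, top at about (279,482) in the lower crop, with the frame's +y end raised. The two views differ by about 9 mm in x, so I'll refine by triangulating.

```bash
cat > m2.py <<'E'
from m import T,S,blob
from h import *
def tri(p,q):
    A=[];b=[]
    for f,px in((T,p),(S,q)):
        d=f["R"].T@ray(f,*px); d/=np.linalg.norm(d); P=np.eye(3)-np.outer(d,d); A.append(P); b.append(P@(-f["R"].T@f["t"]))
    x,res,_,_=np.linalg.lstsq(np.vstack(A),np.hstack(b),rcond=None); return x.round(4),np.sqrt(res).round(4)
for v in(60,80,100):
  d=lambda h:h[...,2]<v
  m,c,s=blob(T,(280,312,238,262),d); m2,c2,s2=blob(S,(240,270,105,132),d)
  bt=(s[0]+(s[2]-1)/2,s[1]+(s[3]-1)/2); bs=(s2[0]+(s2[2]-1)/2,s2[1]+(s2[3]-1)/2)
  print(v,c,s,c2,s2,onplane(T,*bt,.316),onplane(S,*bs,.299))
  topS=(bs[0],s2[1]+2.5)
  print(" tri top centre",tri(bt,topS), "scene depth",depthpt(S,*bs))
print("tray corners tri",[tri((a[0]*.64,a[1]*.64),b) for a,b in [((445,334),(236,217)),((652,350),(163,174)),((648,420),(189,160))]])
E
python3 m2.py | grep -A99 '^60'
```

```text
60 [294.0619469  250.03539823] [289 244  12  13 113] [254.90789474 119.28947368] [252 114   7  12  76] [ 0.52116146 -0.03607305  0.316     ] [ 0.53003807 -0.0331876   0.299     ]
 tri top centre (array([ 0.5206, -0.0384,  0.3022]), array([0.0016])) scene depth [ 0.52777022 -0.03472208  0.29768021]
80 [294.85897436 250.30769231] [288 243  15  15 156] [254.7699115 118.9380531] [251 112   9  15 113] [ 0.52116544 -0.03697271  0.316     ] [ 0.5276522  -0.03482991  0.299     ]
 tri top centre (array([ 0.521 , -0.0385,  0.3079]), array([0.0013])) scene depth [ 0.5311779  -0.03244421  0.30104514]
100 [294.98255814 250.1627907 ] [288 243  15  15 172] [254.6        118.82962963] [250 112  10  16 135] [ 0.52116544 -0.03697271  0.316     ] [ 0.53079342 -0.03420985  0.299     ]
 tri top centre (array([ 0.5213, -0.0391,  0.3078]), array([0.0022])) scene depth [ 0.52716803 -0.03667047  0.29688801]
tray corners tri [(array([ 0.5891, -0.0459,  0.0089]), array([0.0091])), (array([ 0.5604, -0.3824,  0.0117]), array([0.0007])), (array([ 0.4441, -0.3742,  0.0119]), array([0.004]))]
```

```bash
python3 -m inch '0 0 -.05 0 0 0; 0 0 -.1 0 0 0; 0 0 -.145 0 0 0; .044 -.032 -.145 0 0 .05; .089 -.064 -.145 0 0 .1; .133 -.096 -.145 0 0 .15; .178 -.128 -.145 0 0 .2; .222 -.16 -.145 0 0 .25; .267 -.192 -.145 0 0 .305; .311 -.224 -.145 0 0 .305' 0.07
python3 - <<'E'
from h import *
s=r.read_state();R=np.array(s["orientation"]);p=np.array(s["eef_pos"]);print(s["time"],p,R.round(4).tolist(),R.T@(np.array([.521,-.037,.540])-p),R.T@[.046,.9989,0])
E
```

```text
time: 1.35
eef_pos: [0.3785, -0.2098, 0.5495]
orientation: [[0.999, -0.047, -0.0], [-0.047, -0.999, 0.0], [-0.0, -0.0, -1.0]]
force: [0.7, -1.0, 0.5]
finger_gap: 0.07
grasp_force: 0.0
1.35 [ 0.37850798 -0.20976089  0.54950949] [[0.9989, -0.0469, -0.0003], [-0.0469, -0.9989, 0.0001], [-0.0003, -0.0001, -1.0]] [ 0.13423265 -0.17925489  0.00948735] [-9.13895000e-04 -9.99958183e-01  8.08760907e-05]
```

```bash
python3 -m inch '.03 -.04 0 0 0 0; .065 -.085 .01 0 0 0; .1 -.13 .01 0 0 0; .134 -.179 .01 0 0 0; .134 -.179 .01 0 0 0; .134 -.179 .03 0 0 0; .134 -.179 .05 0 0 0; .134 -.179 .07 0 0 0; .134 -.179 .087 0 0 0; .134 -.179 .087 0 0 0'
python3 - <<'E'
from h import *
for n in("scene","top"):
    f=grab(n); np.save(f"{n}1.npy",f,allow_pickle=True)
    a=f["image"][80:240,160:340,::-1] if n=="scene" else f["image"][190:310,220:400,::-1]
    cv2.imwrite(f"pics/{n}1.png",cv2.resize(a,None,fx=3,fy=3))
a,b=[cv2.imread(f"pics/{n}1.png") for n in("scene","top")]
cv2.imwrite("pics/ab1.png",cv2.resize(np.vstack([a,b]),(384,600)))
E
```

```text
time: 2.6
eef_pos: [0.5193, -0.0395, 0.4615]
orientation: [[0.999, -0.047, -0.003], [-0.047, -0.999, 0.0], [-0.003, -0.0, -1.0]]
force: [0.2, 0.0, 0.5]
finger_gap: 0.0696
grasp_force: 0.0
```

View pics/ab1.png

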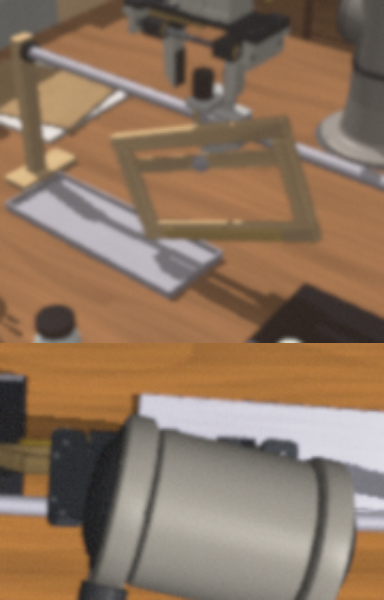

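The fingers straddle the knob: left finger at (175,60), knob at (203,82), right finger at (235,90), clear of the frame. I'll close the gripper and build an angle meter from the depth image.

```bash
python3 -m inch '0 0 0 0 0 0; 0 0 0 0 0 0; 0 0 0 0 0 0; 0 0 0 0 0 0; 0 0 0 0 0 0; 0 0 0 0 0 0; 0 0 0 0 0 0; 0 0 0 0 0 0; 0 0 0 0 0 0; 0 0 0 0 0 0' 0.015
cat > ang.py <<'E'
from h import *
ty=np.array([.0465,.9989,0]); tx=np.array([.9989,-.0465,0]); O=np.array([.521,-.037,0])
def theta(f,dbg=False):
    K=np.array([[f["fx"],0,f["cx"]],[0,f["fy"],f["cy"]],[0,0,1]],float)
    v,u=np.nonzero(f["range_z"]>0); d=f["range_z"][v,u]
    p=cv2.undistortPoints(np.stack([u,v],1).astype(float)[:,None],K,np.array([f["k1"],0,0,0,0.]))[:,0]
    X=(np.c_[p*d[:,None],d]-f["t"])@f["R"]
    X=X-O; a=X@tx; y=X@ty; z=X[:,2]
    k=(np.abs(a-.003)<.022)&(z>.04)&(z<.33)&(y>-.45)&(y<.3)
    h=cv2.cvtColor(f["image"],cv2.COLOR_RGB2HSV)[v,u].astype(int)
    k&=(h[:,0]>10)&(h[:,0]<32)&(h[:,1]>60)
    m=np.zeros(f["range_z"].shape,np.uint8); m[v[k],u[k]]=1
    n,l,st,c=cv2.connectedComponentsWithStats(m); L=1+np.argmax(st[1:,4]); k&=(l[v,u]==L)
    q=np.c_[y[k],z[k]].astype(np.float32)
    (cy,cz),(w,hh),an=cv2.minAreaRect(q)
    if w<hh: an-=90; w,hh=hh,w
    an=np.deg2rad((an+90)%180-90)
    # pivot = rect centre + 30 mm along the frame's own up axis
    py=cy-.03*np.sin(an); pz=cz+.03*np.cos(an)
    return an,py,pz,w,hh,a[k].mean()
E
python3 - <<'E'
from ang import *
for n in("scene0","scene1"): print(np.round(theta(np.load(n+".npy",allow_pickle=True).item()),4))
print(np.round(theta(grab("scene")),4)); s=r.read_state(); print(s["time"],s["eef_pos"],s["force"])
E
```

```text
time: 3.95
eef_pos: [0.5198, -0.0388, 0.4628]
orientation: [[0.999, -0.046, 0.0], [-0.046, -0.999, -0.0], [0.0, 0.0, -1.0]]
force: [0.7, -0.1, 0.9]
finger_gap: 0.0273
grasp_force: 30.0
[ 0.4234 -0.0079  0.1929  0.3024  0.1782  0.0048]
[ 0.4163 -0.0087  0.192   0.3042  0.1781  0.0048]
[ 0.4087 -0.0068  0.1927  0.3038  0.1775  0.0048]
4.0 [ 0.51982182 -0.03879373  0.46274635] [ 0.09517546 -0.13139268  1.38610152]
```

```bash
python3 -m inch '0 0 -.012 0 0 0; 0 0 -.024 0 0 0; 0 0 -.03 0 0 0; 0 0 -.03 0 0 0; 0 0 -.03 0 0 0; 0 0 -.03 0 0 0; 0 0 -.03 0 0 0; 0 0 -.03 0 0 0; 0 0 -.03 0 0 0; 0 0 -.03 0 0 0'
cat > obs.py <<'E'
import sys; from ang import *; from scipy.optimize import least_squares
N=int(sys.argv[1]); d=[]
for i in range(N):
    t=r.read_state()["time"]; th=theta(grab("scene")); d.append((t,*th))
d=np.array(d); np.save("obs%d.npy"%round(d[0,0]*100),d)
t0=r.read_state()["time"]
fit=lambda P:least_squares(lambda q:q[0]*np.cos(q[2]*(d[:,0]-t0))+q[1]*np.sin(q[2]*(d[:,0]-t0))+q[3]-d[:,1],[.1,.1,4.42 if P is None else P,0],loss="soft_l1",f_scale=.02).x if P is None else least_squares(lambda q:q[0]*np.cos(P*(d[:,0]-t0))+q[1]*np.sin(P*(d[:,0]-t0))-d[:,1],[.1,.1],loss="soft_l1",f_scale=.02).x
print("theta",d[:,1].round(3)); print("pivot y",np.median(d[:,2]).round(4))
W=float(sys.argv[2]) if len(sys.argv)>2 else None
q=fit(W); w=W or q[2]; print("t0",t0,"theta0",q[0],"rate",q[1]*w,"w",w,"amp",np.hypot(q[0],q[1]),q[2:])
s=r.read_state(); print(s["eef_pos"],s["force"],s["finger_gap"],s["grasp_force"])
E
python3 obs.py 28
```

```text
time: 5.25
eef_pos: [0.5201, -0.0388, 0.491]
orientation: [[0.999, -0.046, -0.003], [-0.046, -0.999, 0.001], [-0.003, -0.001, -1.0]]
force: [5.5, -2.0, -18.7]
finger_gap: 0.0273
grasp_force: 30.0
theta [ 0.28   0.334  0.375  0.403  0.393  0.365  0.318  0.256  0.177  0.119
  0.017 -0.063 -0.146 -0.233 -0.295 -0.356 -0.395 -0.406 -0.398 -0.381
 -0.34  -0.288 -0.222 -0.143 -0.04   0.029  0.11   0.193]
pivot y -0.0031
t0 6.65 theta0 0.27772238330282556 rate 1.266443008696948 w 4.4371890712495885 amp 0.39823584778754767 [ 4.43718907 -0.00915097]
[ 0.52013968 -0.03878641  0.49094771] [  5.56795575  -1.77990505 -18.92440271] 0.02740830431658245 29.99721050262451
```

```bash
cat > plan.py <<'E'
import sys, numpy as np
from scipy.optimize import minimize
th0,r0,D,vmax=map(float,sys.argv[1:5]); N=10; w=4.437; L=9.81/w**2; dt=.125
# psi = L*theta + x is driven: x piecewise linear => impulses -dv/L on rate at knots (linear model)
def sim(p):
    x=np.r_[0,0,p,p[-1]]; v=np.diff(x)/dt; th,ra=th0,r0; out=[th]
    for k in range(1,len(v)):
        ra-=(v[k]-v[k-1])/L
        if k==len(v)-1: break
        c,s=np.cos(w*dt),np.sin(w*dt); th,ra=th*c+ra/w*s,-th*w*s+ra*c; out.append(th)
    return np.array(out),ra
cost=lambda p:np.sum(np.diff(np.r_[0,0,p,p[-1]],2)**2)*1e3
c=[dict(type="eq",fun=lambda p:[sim(p)[0][-1],sim(p)[1],p[-1]-D]),
   dict(type="ineq",fun=lambda p:vmax-np.abs(np.diff(np.r_[0,p])))]
o=minimize(cost,np.linspace(0,D,N),constraints=c,method="SLSQP",options=dict(maxiter=500))
print(o.success,o.message); p=o.x.round(3); print("track",p); print("theta",sim(p)[0].round(3),sim(p)[1].round(3))
E
python3 plan.py .278 1.266 -.172 .05
```

```text
True Optimization terminated successfully
track [ 0.014  0.034  0.048  0.049  0.03  -0.008 -0.057 -0.107 -0.149 -0.172]
theta [ 0.278  0.36   0.322  0.2    0.042 -0.09  -0.159 -0.16  -0.11  -0.043
  0.001] -0.001
```

```bash
python3 -m inch '0 -.014 0 0 0 0; 0 -.034 0 0 0 0; 0 -.048 0 0 0 0; 0 -.049 0 0 0 0; 0 -.03 0 0 0 0; 0 .008 0 0 0 0; 0 .057 0 0 0 0; 0 .107 0 0 0 0; 0 .149 0 0 0 0; 0 .172 0 0 0 0'; python3 obs.py 16 4.437
```

```text
time: 7.9
eef_pos: [0.5119, -0.2122, 0.4909]
orientation: [[0.999, -0.047, -0.002], [-0.047, -0.999, 0.003], [-0.002, -0.003, -1.0]]
force: [5.7, 2.5, -15.5]
finger_gap: 0.0276
grasp_force: 30.0
theta [ 0.018  0.02   0.007 -0.003 -0.01  -0.03  -0.029 -0.042 -0.029 -0.034
 -0.03  -0.03  -0.023 -0.041 -0.034 -0.015]
pivot y -0.1741
t0 8.7 theta0 -0.006923469572230705 rate 0.16438559341099843 w 4.437 amp 0.037690173053422385 []
[ 0.51216973 -0.20993161  0.49101291] [  4.81044781  -2.32062223 -21.97146172] 0.027757167242905164 29.99493420124054
```

```bash
python3 -m inch '0 0 .001 0 0 0; 0 0 .001 0 0 0; 0 0 .001 0 0 0; 0 0 .001 0 0 0; 0 0 .001 0 0 0; 0 0 .001 0 0 0; 0 0 .001 0 0 0; 0 0 .001 0 0 0; 0 0 .001 0 0 0; 0 0 .001 0 0 0' >/dev/null; python3 obs.py 20 4.437
python3 - <<'E'
from h import *
f=grab("scene"); cv2.imwrite("pics/s3.png",cv2.resize(f["image"][80:260,120:360,::-1],(800,600)))
g=grab("top")
h=cv2.cvtColor(g["image"],cv2.COLOR_RGB2HSV).astype(int)
# tray ends in the open strip of the top view (far edge), row by row
for v in (216,220,224,228):
    c=np.nonzero((h[v,270:430,1]<60)&(h[v,270:430,2]>100))[0]+270
    a,b=onplane(g,c[0]-.5,v,.014),onplane(g,c[-1]+.5,v,.014); print(v,a.round(4),b.round(4),((a+b)/2).round(4))
E
```

```text
theta [-0.035 -0.041 -0.024 -0.022 -0.004 -0.003  0.011  0.012  0.023  0.033
  0.034  0.026  0.028  0.03   0.024  0.019  0.016  0.003 -0.01  -0.022]
pivot y -0.1745
t0 10.95 theta0 -0.010403283236156918 rate -0.14022073878024044 w 4.437 amp 0.033270898178547975 []
[ 0.51188162 -0.21055665  0.49102144] [  3.85811911   1.37559334 -25.76667964] 0.02755261547633244 29.99610811471939
216 [ 0.5799 -0.0395  0.014 ] [ 0.5805 -0.1377  0.014 ] [ 0.5802 -0.0886  0.014 ]
220 [ 0.5699 -0.0395  0.014 ] [ 0.5709 -0.279   0.014 ] [ 0.5704 -0.1593  0.014 ]
224 [ 0.5599 -0.0396  0.014 ] [ 0.5607 -0.3825  0.014 ] [ 0.5603 -0.2111  0.014 ]
228 [ 0.5499 -0.0397  0.014 ] [ 0.5505 -0.3798  0.014 ] [ 0.5502 -0.2098  0.014 ]
```

View pics/s3.png

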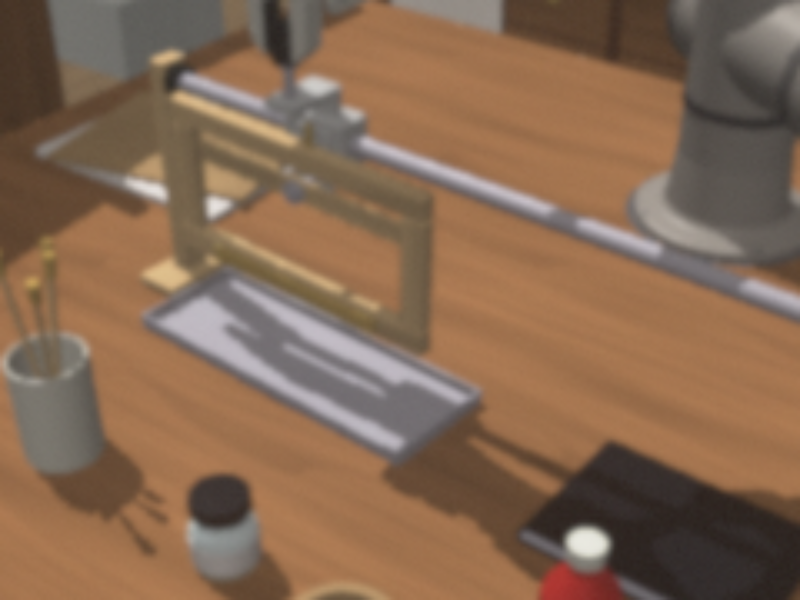

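The picture shows the frame level over the steel tray, its lower bar at about (310,280) and the tray centre at about (310,360), with the plunger up. I'll ease the pull slightly and hold.

```bash
for i in 1; do python3 -m inch '0 0 .001 0 0 0; 0 0 .0015 0 0 0; 0 0 .0015 0 0 0; 0 0 .0015 0 0 0; 0 0 .0015 0 0 0; 0 0 .0015 0 0 0; 0 0 .0015 0 0 0; 0 0 .0015 0 0 0; 0 0 .0015 0 0 0; 0 0 .0015 0 0 0'; done; python3 -m inch '0 0 0 0 0 0; 0 0 0 0 0 0; 0 0 0 0 0 0; 0 0 0 0 0 0; 0 0 0 0 0 0; 0 0 0 0 0 0; 0 0 0 0 0 0; 0 0 0 0 0 0; 0 0 0 0 0 0; 0 0 0 0 0 0'; python3 obs.py 14 4.437
```

```text
time: 12.3
eef_pos: [0.5117, -0.2106, 0.4908]
orientation: [[0.999, -0.046, 0.001], [-0.046, -0.999, -0.001], [0.001, 0.001, -1.0]]
force: [-2.8, 0.6, -5.0]
finger_gap: 0.0272
grasp_force: 30.0
time: 13.55
eef_pos: [0.5119, -0.2106, 0.4902]
orientation: [[0.999, -0.046, 0.0], [-0.046, -0.999, -0.0], [0.0, 0.0, -1.0]]
force: [-3.5, -0.0, 0.7]
finger_gap: 0.0276
grasp_force: 30.0
theta [ 0.001 -0.004 -0.005 -0.022 -0.022 -0.04  -0.036 -0.032 -0.035 -0.029
 -0.035 -0.046 -0.034 -0.03 ]
pivot y -0.1743
t0 14.25 theta0 -0.011238193373604965 rate 0.17135782927718396 w 4.437 amp 0.04022209431420776 []
[ 0.51188688 -0.21064379  0.49023977] [-3.06391624 -1.38926342 -0.03979271] 0.027261699081018272 30.000155568122864
```

```bash
python3 -m inch '0 0 0 0 0 0; 0 0 0 0 0 0; 0 0 0 0 0 0; 0 0 0 0 0 0; 0 0 0 0 0 0; 0 0 0 0 0 0; 0 0 -.01 0 0 0; 0 0 -.03 0 0 0; 0 0 -.06 0 0 0; 0 0 -.09 0 0 0' 0.075; python3 obs.py 16 4.437
python3 - <<'E'
from h import *
f=grab("scene"); cv2.imwrite("pics/s4.png",cv2.resize(f["image"][:,:,::-1],(800,600)))
E
```

```text
time: 15.5
eef_pos: [0.5117, -0.2105, 0.5819]
orientation: [[0.999, -0.046, 0.001], [-0.046, -0.999, -0.001], [0.001, 0.0, -1.0]]
force: [-0.3, 0.2, 0.0]
finger_gap: 0.075
grasp_force: 0.0
theta [-0.04  -0.036 -0.022 -0.017 -0.01  -0.009  0.005  0.008  0.015  0.026
  0.023  0.033  0.03   0.023  0.023  0.014]
pivot y -0.1747
t0 16.3 theta0 0.02268705733229867 rate -0.09035011571237446 w 4.437 amp 0.030485235930355063 []
[ 0.51188527 -0.21059335  0.58012028] [ 0.02657022 -0.10063677  0.31575198] 0.07505331397985213 0.0
```

View pics/s4.png

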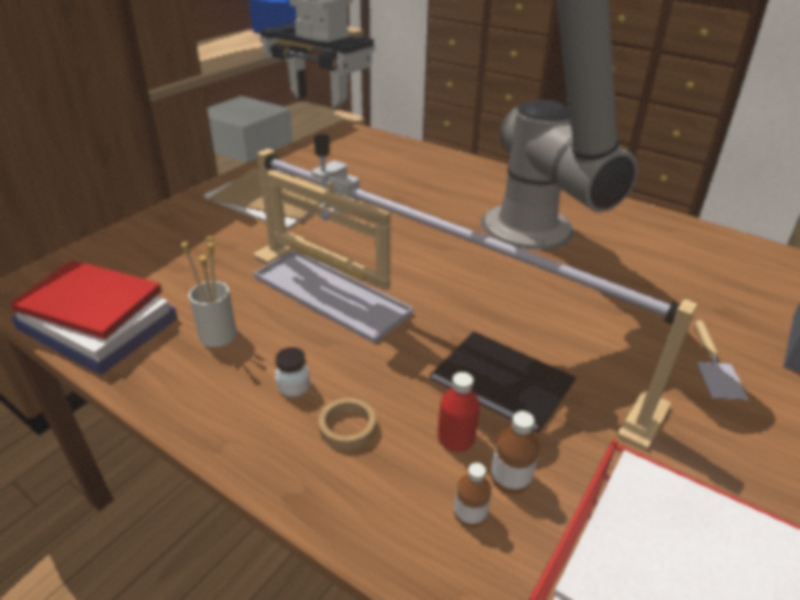

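The knob at (321,145) is up and free of the gripper. The frame hangs level over the tray, and the amber bottle at (516,452) is upright.

```bash
python3 -c "from bench import r; print(r.job_done())"
```

```text
the job is handed in; nothing more can be done
None
```

The job is handed in at about 16 s: the plunger is up, the knob is released, and the frame hangs about 1–3 mm from the tray's centre with about 0.03 rad of swing left; the bottle is upright, but the judge's verdict was not shown.

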